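Wedge a drawer side tight in the planing board

ROBOT

A 6-joint arm with a two-finger parallel gripper is mounted at the origin on a cart in front of the work surface, level with it; the furniture and walls round the work are solid. World frame = base frame: x ahead of the robot, y to its left, z up, the work surface at z = 0. Lengths are in m, angles in rad, forces in N, time in s.
With the tool pointing down it reaches from about 0.3 to 0.775 m from the base axis. Payload 14.6 kg.
Tool frame: the origin (TCP) lies midway between the tips of the shut fingers; the grasp point (between the pads) lies 19 mm behind it (r.grip_depth is the z of the grasp point in the tool frame, in m); z points along the fingers, y is the line along which they close (so a half turn about z gives the same grasp; the last joint's range is limited). The gripper opens to 94 mm and grips with 3 to 60 N. Pads are 16 mm wide; open, the fingers measure 119 mm over their backs; the gripper's body (75 mm by 177 mm) begins 78 mm behind the grasp point.
Start: joints at [-1.416, 0.3, 1.521, -0, 1.321, -0.067], TCP at [0.121, -0.537, 0.166] pointing down, gripper open.
Joint ranges: [-3.03, 3.03], [-0.79, 2.21], [0.23, 2.52], [-1.04, 4.18], [0, 3.07], [-2.55, 2.55]. Speed limits (rad/s): [2.22, 2.22, 2.57, 3.14, 3.14, 3.14].

INTERFACE

Orientations are given as a 3x3 rotation matrix whose columns are the frame's x, y, z axes.
In Python, from bench import r gives the robot as it stands.
- The arm moves only by the shell command python3 nudge.py 'ROWS' [OPENING] [FORCE]. ROWS is a JSON list of rows, 1 to 12 of them, each of 4 numbers: dx, dy, dz in m, then a turn about the tool's z in rad; each row shifts and turns the commanded pose from where the row before left it, along the tool's axes as they then stand; what a row does not reach is not made up. A row lasts 1/12 s, in which the tool goes at most 0.0417 m and 0.125 rad, less where a joint would pass 70% of its speed; a pose out of reach is approached as far as the arm can. OPENING is the finger opening in m, set as the command begins (- or left out keeps the last). The fingers move at their own pace and stop on an object; FORCE is the grip in N (left out, the last holds). Time passes only in rows, so rows that do not move let the fingers close. It prints the time, the measured TCP pose, the force, the opening and the grip force at its end.
- r.sense(): the state, without advancing time (a new reading comes with each control period).
- r.grab_frame(name): name is "side" or "top"; returns the picture (480x640x3 uint8, red, green, blue); there is no depth.
- r.camera_params(name): a dict with "fx", "fy", "cx", "cy" (pixels), "eye" and "attitude" of the camera in the world. Camera axes: x right, y up, looking along -z (the intrinsics and any distortion apply to the point x, -y, -z); pixel columns grow to the right and rows downward; lengths in m; the calibration is good to about 2 mm. A picture is of the moment at which its call begins. camera_params takes no time and is no camera call.
- r.close_job(): hands the job in; it is judged then, once.
The state is a dict: "t": time; "joint_positions": joint angles; "qvel": joint speeds; "effort": joint torques, N m; "ee_pos": TCP position; "tcp_rot": TCP orientation; "ft_force": force on the tool from outside, world axes, zero at the start; "torque": the same for the moment, N m; "width": finger opening in m; "grasp_force": force on a finger pad.
Only numpy, scipy, OpenCV 4.12 (cv2) and the standard library are available. Lean on these libraries where they do the work, as an engineer would, in place of code of your own. Each camera call takes 0.05 s, during which the arm holds its last target. There are 200 camera calls.

TASK

Wedge the pine drawer side tight in the planing board, ready for planing: slide it in flat, home against the fence and the end stop (first move the wedge that lies in the way between the battens), then drive the wider of the two wedges, thin end first, into the tapering gap between drawer side and angled batten with a firm push on its thick end until it jams. Leave the slim wedge on the base or bench, touching neither, and disturb nothing else.

Things in the scene. Friction and masses are not known exactly. Their poses are not given: they have to be found in the camera images.
- planing_board: Planing board fixed to the bench: 9 mm MDF base (x -225..45, y -470..300 mm) with three battens, tops at z 19 mm. Origin: at bench level under the inner corner of fence and end stop. +x into the fence (face at x 0, y -250..34); +y, robot's left, into the end stop (face at y 0, x -205..0); both 34 mm wide. The bay between the battens is open at its -y end, the mouth.
- angled_batten_inner (a point): Top edge of the angled batten's face at its end near the stop, planing board x -139, y -36, z 19 mm. The batten is 36 mm wide and runs straight from here to angled_batten_mouth, 1 in 10. Beside a drawer side that is home (x -122..0, y -240..0) it leaves a gap 18 mm wide at y -50, where the wide wedge's thin end stands when jammed (its origin then near x -136, y -160).
- angled_batten_mouth (a point): Top edge of the angled batten's face at the mouth, planing board x -161, y -260, z 19 mm. The gap beside a drawer side that is home is widest here, 39 mm. The thick end of the jammed wide wedge stands out about 30 mm past the end of the drawer side.
- drawer_side: Pine drawer side, a flat board 122 x 240 x 13 mm, 0.2 kg, dovetails cut at one end; too wide to grip, so it is pushed. Origin: middle of its underside; x across, y along the 240 mm, z up. Starts flat on the base outside the mouth, middle at planing board x -140..-90, y -445..-405 mm, askew by up to 0.28 rad. Either end may go first. Pushed low on an edge it slides flat.
- wide_wedge: Wide wedge, dark wood: 220 mm long, 11 thick, 18 wide at the thin and 40 at the thick end, 60 g. Origin: middle of its underside; +y to the thin end; straight edge (for the drawer side) at x +14.5 mm, sloping edge (for the angled batten) on -x. Starts with +y within 0.2 rad of the planing board's, in the bay or on the left end of the base. Pressed in with some 20 N it holds by friction.
- slim_wedge: Slim wedge, same wood: 180 mm long, 11 thick, 8 mm wide at the thin and 22 at the thick end, 35 g; too slim to jam in the gap. Origin: middle of its underside; +y to the thin end. It lies in the place the wide wedge has not (bay, or left end of the base), within 0.2 rad of its y. The base's left end (y 35..300 mm) has room for both wedges, middles 80 mm apart in x.
- block_plane: Steel block plane standing on its sole, 48 x 165 x 48 mm, on the bench beyond the fence; a bystander. Origin: middle of its underside, y along its length.
- tape_measure: Pocket tape measure, 32 x 82 x 61 mm, on the bench to the left beyond the fence line; a bystander. Origin: middle of its underside.
- masking_tape: Roll of blue masking tape lying flat, 95 mm across, 36 mm high, on the bench at far left; a bystander. Origin: middle of its underside.
- offcut: Walnut offcut 38 x 85 x 19 mm, on the bench at the right near the front edge; a bystander. Origin: middle of its underside.
- maple_offcut: Pale maple offcut 50 x 55 x 18 mm on the far left corner of the planing board's base; a bystander. Origin: middle of its underside.

How it is judged:
At the end, for the whole second after the job is handed in: Drawer side flat, within 3 mm of fence and end stop, in line within 0.025 rad; wide wedge flat in the gap, thin end to the stop, its middle 135-180 mm from the stop's face, jammed at over 4 N on drawer side and planing board; slim wedge touches neither, lies on bench or base; all at rest (x of drawer_side in the frame of planing_board between -0.0645 and -0.058 m and y of drawer_side in the frame of planing_board between -0.1245 and -0.117 m and angle between the y axis of drawer_side and the y axis of planing_board, either way round below 0.025 rad and angle between drawer_side's own z axis and vertical below 0.03 rad and height (world z) of drawer_side between 0.005 and 0.013 m and y of wide_wedge in the frame of planing_board between -0.18 and -0.135 m and x of wide_wedge in the frame of planing_board between -0.143 and -0.13 m and angle between the y axis of wide_wedge and the y axis of planing_board, either way round below 0.05 rad and angle between wide_wedge's own z axis and vertical below 0.05 rad and height (world z) of wide_wedge between 0.005 and 0.013 m and contact force between wide_wedge and planing_board above 4 N and contact force between wide_wedge and drawer_side above 4 N and contact force between slim_wedge and drawer_side below 0.05 N and contact force between slim_wedge and wide_wedge below 0.05 N and height (world z) of slim_wedge above -0.01 m and linear speed of each of drawer_side, wide_wedge below 0.01 m/s and linear speed of slim_wedge below 0.02 m/s).
It fails at once if the block plane is moved by more than 15 mm (distance of block_plane from where it was at the start of the episode above 0.015 m).
It fails at once if the tape measure is moved by more than 15 mm (distance of tape_measure from where it was at the start of the episode above 0.015 m).
It fails at once if the masking tape is moved by more than 15 mm (distance of masking_tape from where it was at the start of the episode above 0.015 m).
It fails at once if the offcut is moved by more than 15 mm (distance of offcut from where it was at the start of the episode above 0.015 m).
It fails at once if the maple offcut is moved by more than 15 mm (distance of maple_offcut from where it was at the start of the episode above 0.015 m).
It also fails if it takes over 72 s, if anything falls off the work surface, if the arm or the gripper's body presses on something with over 40 N, if the wrist force passes 120 N, or if a joint passes its speed limit or range.

## Working session

There is one attempt and no reset: what is moved stays moved. The work goes in short steps, Python scripts to look and compute and a shell command to move; the robot and the scene stay as the last step left them, time stands still between calls to the robot, and variables do not carry over. Pictures are saved under pics/ and viewed, at most 10 in all, crops included, and the job is handed in when it is done.

```bash
ls; mkdir -p pics
python3 - <<'E'
from bench import r
import cv2
for n in("top","side"):
    cv2.imwrite(f"pics/{n}0.png",r.grab_frame(n)[:,:,::-1]); print(n,r.camera_params(n))
s=r.sense();print(s)
E
```

```text
bench.py
nudge.py
pics
top {'fx': 516.4714598725466, 'fy': 516.4714598725466, 'cx': 322.74144522921125, 'cy': 229.9278531703955, 'eye': array([ 0.29522604, -0.00172852,  1.66348525]), 'attitude': array([[-0.01411603,  0.98263996, -0.18498497],
       [-0.99986043, -0.01552528, -0.00617187],
       [-0.00893667,  0.18487203,  0.98272197]])}
side {'fx': 455.308419122381, 'fy': 455.308419122381, 'cx': 333.74168373339677, 'cy': 236.9939012209351, 'eye': array([-0.31038496,  1.41185483,  0.78872739]), 'attitude': array([[-0.83731881,  0.23283646, -0.49465583],
       [-0.54656942, -0.33563188,  0.76721126],
       [ 0.01261248,  0.91276417,  0.40829217]])}
{'t': 0.1, 'joint_positions': array([-1.41557459e+00,  3.00421387e-01,  1.52153004e+00, -2.16482483e-05,
        1.32068388e+00, -6.66085660e-02]), 'qvel': array([ 0.00161605, -0.00021455, -0.00312592,  0.00187171, -0.00081304,
        0.00020564]), 'effort': array([ 9.30669339e-04, -5.32648051e+01, -3.53285301e+01,  7.09341466e-02,
        2.35680677e-02, -5.92738206e-05]), 'ee_pos': array([ 0.12095163, -0.536251  ,  0.16563521]), 'tcp_rot': array([[ 9.75495212e-01,  2.20020588e-01, -1.81914750e-04],
       [ 2.20020658e-01, -9.75494672e-01,  1.02686826e-03],
       [ 4.84752877e-05, -1.04173007e-03, -9.99999456e-01]]), 'ft_force': array([-0.15647111, -0.45782165, -0.38747691]), 'torque': array([ 0.0272782 , -0.07224533, -0.03054807]), 'grasp_force': 0.0, 'width': 0.09358414027033195}
```
View pics/top0.png

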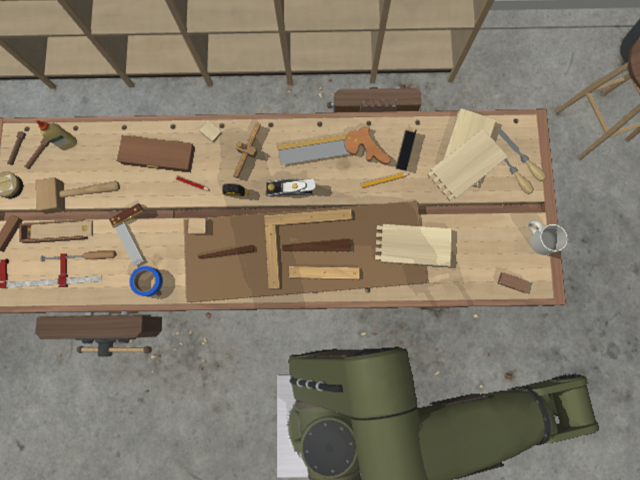

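View pics/side0.png

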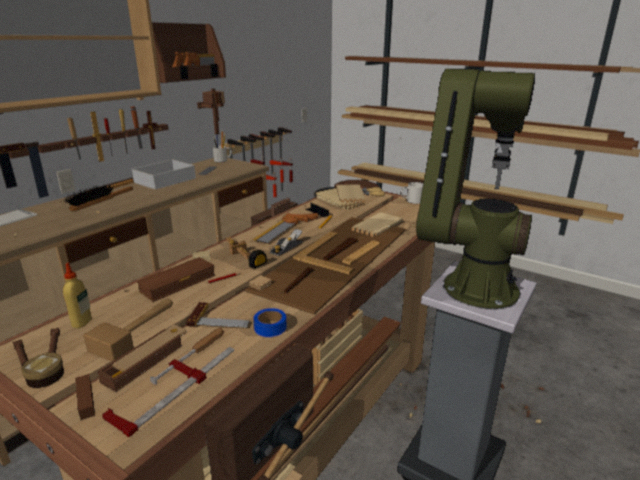

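Top view: the bay (cols 272–360, rows 210–280) holds the wide wedge (cols 283–353, row 245). The slim wedge is on the left base (cols 199–255, row 252), and the drawer side is at (413,245) outside the mouth. The side view agrees.

Create h.py:
```python
from bench import r
import numpy as np, cv2
def ray(px,z,n="top"):
    c=r.camera_params(n); px=np.atleast_2d(px).astype(float)
    d=np.c_[(px[:,0]-c["cx"])/c["fx"],-(px[:,1]-c["cy"])/c["fy"],-np.ones(len(px))]@np.array(c["attitude"]).T
    e=np.array(c["eye"]); return (e+d*((z-e[2])/d[:,2])[:,None])
def proj(P,n="top"):
    c=r.camera_params(n); q=(np.atleast_2d(P)-c["eye"])@np.array(c["attitude"])
    return np.c_[c["cx"]-c["fx"]*q[:,0]/q[:,2],c["cy"]+c["fy"]*q[:,1]/q[:,2]]
```

Run:
```python
from h import *
im=cv2.imread("pics/top0.png"); c=im[190:310,180:470]
cv2.imwrite("pics/c0.png",cv2.resize(c,None,fx=2.75,fy=2.75,interpolation=cv2.INTER_CUBIC))
hsv=cv2.cvtColor(im,cv2.COLOR_BGR2HSV)
for p in [(318,245),(227,252),(240,280),(380,270),(413,245),(320,272),(273,250),(300,218),(500,220)]: print(p,hsv[p[1],p[0]])
```

```text
(318, 245) [ 11 138  83]
(227, 252) [ 10 139  90]
(240, 280) [ 16 104 133]
(380, 270) [ 15 101 134]
(413, 245) [ 20  68 187]
(320, 272) [ 18 109 201]
(273, 250) [ 18 107 179]
(300, 218) [ 18 107 178]
(500, 220) [ 18  80 194]
```

View pics/c0.png

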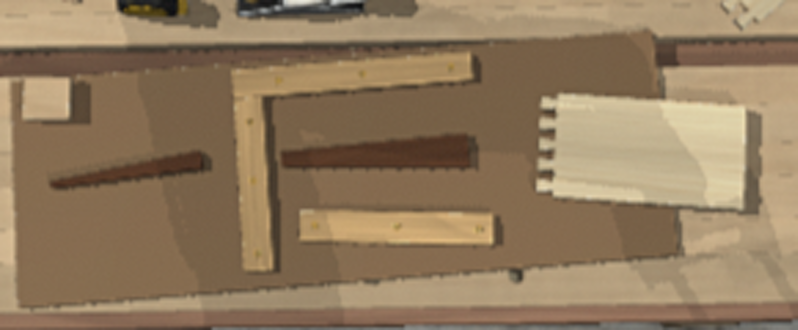

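Crop: the L of fence and stop has its inner corner near crop (268,97). The wide wedge is in the bay with its thin end left, the slim wedge is at left, and the drawer side goes dovetails first. The maple offcut is at the top left corner.

```bash
cat >> h.py <<'E'
def edge(gray_profile_pts): pass
def lineedge(im,a,b,z,half=4,n=25):
    """refine straight edge near pixel segment a-b: strongest gradient along the normal, subpixel; returns world centroid, dir"""
    a=np.array(a,float);b=np.array(b,float);t=(b-a)/np.linalg.norm(b-a);nn=np.array([-t[1],t[0]])
    g=cv2.cvtColor(im,cv2.COLOR_BGR2GRAY).astype(np.float32);s=np.arange(-half,half+.01,.25);out=[]
    for u in np.linspace(.08,.92,n):
        p=(a+u*(b-a))[None]+s[:,None]*nn
        v=cv2.remap(g,p[:,0].astype(np.float32)[None],p[:,1].astype(np.float32)[None],cv2.INTER_LINEAR)[0]
        d=np.abs(np.gradient(cv2.GaussianBlur(v[None],(0,0),2)[0])); d[d<.6*d.max()]=0
        out.append(p.T@d/d.sum())
    W=ray(np.array(out),z)[:,:2]
    vx,vy,x,y=cv2.fitLine(W.astype(np.float32),cv2.DIST_HUBER,0,.001,.001).ravel()
    return np.array([x,y]),np.array([vx,vy])
def isect(l,m): 
    k=np.linalg.solve(np.c_[l[1],-m[1]],m[0]-l[0]); return l[0]+k[0]*l[1]
def wedge(im,win,z=.020):
    x0,y0,x1,y1=win; h=cv2.cvtColor(im,cv2.COLOR_BGR2HSV)[y0:y1,x0:x1]
    m=cv2.inRange(h,(0,110,40),(14,255,112)); cs,_=cv2.findContours(m,0,2); c=max(cs,key=cv2.contourArea)
    P=ray(c[:,0,:]+[x0,y0],z)[:,:2].astype(np.float32)
    return P,cv2.minAreaRect(P)
E
python3 - <<'E'
from h import *
im=cv2.imread("pics/top0.png")
f=lambda p:(p[0]/2.75+180-.3,p[1]/2.75+190-.3)
L={}
for k,a,b,z in [("fence_out",(240,70),(470,54),.019),("fence_in",(280,96),(470,80),.014),("stop_out",(234,80),(242,268),.019),("stop_in",(267,105),(276,265),.014),("ang_face",(303,209),(490,213),.019),("base_left",(12,90),(19,300),.009),
 ("ds_top",(565,96),(740,106),.022),("ds_bot",(560,198),(738,209),.022),("ds_right",(746,112),(744,202),.022),("ds_left",(556,100),(552,190),.022)]:
    L[k]=lineedge(im,f(a),f(b),z); c,d=L[k]; print(k,c.round(4),d.round(4),np.degrees(np.arctan2(d[1],d[0])).round(2))
print(isect(L["fence_out"],L["stop_out"]),isect(L["fence_in"],L["stop_in"]))
for w in [(278,232,362,262),(190,240,265,265)]:
    P,R=wedge(im,w); print(R)
    for t in P[P[:,1].argmax()],P[P[:,1].argmin()]: print(t)
E
```

```text
fence_out [0.6676 0.0429] [ 0.0641 -0.9979] -86.33
fence_in [0.6359 0.0215] [ 0.0617 -0.9981] -86.46
stop_out [0.5063 0.1901] [0.9981 0.0612] 3.51
stop_in [0.5075 0.1563] [0.9979 0.0645] 3.7
ang_face [ 0.4847 -0.0192] [0.0307 0.9995] 88.24
base_left [0.5054 0.4562] [0.9979 0.0644] 3.69
ds_top [ 0.6123 -0.3028] [0.0855 0.9963] 85.09
ds_bot [ 0.4895 -0.303 ] [0.0867 0.9962] 85.03
ds_right [ 0.5424 -0.4005] [ 0.9961 -0.0886] -5.08
ds_left [ 0.5537 -0.1785] [ 0.9963 -0.0856] -4.91
[0.65751034 0.1993877 ] [0.62710124 0.16404289]
((0.558835506439209, 0.030962415039539337), (0.21905164420604706, 0.03911926597356796), 89.11526489257812)
[0.5539848  0.14057621]
[ 0.56036174 -0.07860003]
((0.5386829972267151, 0.32254570722579956), (0.020796673372387886, 0.17894494533538818), 7.345745086669922)
[0.52565265 0.4107602 ]
[0.5424084 0.233966 ]
```

```bash
cat >> h.py <<'E'
th=0.0633; O=np.array([.6263,.1636]); B=np.array([[np.cos(th),-np.sin(th)],[np.sin(th),np.cos(th)]])
def b2w(p): return O+B@np.array(p)
def w2b(p): return B.T@(np.array(p)-O)
def tool(): 
    s=r.sense(); R=s["tcp_rot"]; return s["ee_pos"],R,np.arctan2(R[1,0],R[0,0])
def go(xy=None,yaw=None,z=None,bxy=None):
    """print the shift in present tool axes, and turn"""
    p,R,y=tool(); t=np.array(p); 
    if bxy is not None: xy=b2w(bxy)
    if xy is not None: t[:2]=xy
    if z is not None: t[2]=z
    print("shift tool",(R.T@(t-p)).round(4),"turn",None if yaw is None else round(-(yaw-y),4),"from",np.round(p,4),round(y,4),"board",w2b(p[:2]).round(4),"F",r.sense()["ft_force"].round(1))
E
python3 - <<'E'
from h import *
im=cv2.imread("pics/top0.png")
f=lambda p:(p[0]/2.75+180-.3,p[1]/2.75+190-.3)
a=lineedge(im,f((285,152)),f((470,135)),.020,half=3); b=lineedge(im,f((285,166)),f((468,168)),.018,half=3)
e=lineedge(im,f((472,137)),f((472,163)),.02,half=3,n=9); g=lineedge(im,f((283,153)),f((283,165)),.02,half=3,n=5)
for l in(a,b,e,g): print(l, np.arctan2(*l[1][::-1]))
print([isect(x,y).round(4) for x in(a,b) for y in(e,g)])
for q in(a,b):print([w2b(isect(q,y)).round(4) for y in (e,g)])
# yaw and grip point (local -40)
d=a[1]*np.sign(a[1][1]); yaw=np.arctan2(d[1],d[0]); c=isect(a,g); n=np.array([d[1],-d[0]])
org=c-.110*d-.0145*n; print("wedge org",org,"yaw-pi/2",yaw-np.pi/2,w2b(org)); gp=org-.04*d-.002*n; print("grip",gp,"yaw",yaw)
go(xy=gp,yaw=yaw-.05,z=.10)
E
```

```text
(array([0.5698816 , 0.01047004], dtype=float32), array([ 0.07768647, -0.99697787], dtype=float32)) -1.4930315
(array([0.5362414 , 0.01584976], dtype=float32), array([0.01879458, 0.9998234 ], dtype=float32)) 1.5520006
(array([ 0.5561499 , -0.08877039], dtype=float32), array([0.997931  , 0.06429415], dtype=float32)) 0.06433853
(array([0.54905367, 0.14138237], dtype=float32), array([ 0.99767774, -0.06811108], dtype=float32)) -0.06816385
[array([ 0.5775, -0.0874], dtype=float32), array([0.5597, 0.1407], dtype=float32), array([ 0.5342, -0.0902], dtype=float32), array([0.5386, 0.1421], dtype=float32)]
[array([-0.0646, -0.2474]), array([-0.0679, -0.0187])]
[array([-0.1079, -0.2475]), array([-0.0889, -0.0159])]
wedge org [0.55382687 0.02985897] yaw-pi/2 0.07776487 [-0.08078814 -0.12888869]
grip [ 0.5549404  -0.01017552] yaw 1.6485612
shift tool [ 0.5391 -0.4176  0.0661] turn -1.3767 from [ 0.121  -0.5363  0.1656] 0.2218 board [-0.5486 -0.6665] F [-0.2 -0.5 -0.4]
```

```bash
R='[.0317,-.0246,0,0]'; python3 nudge.py '[[0.0317,-0.0246,0,0],[0.0317,-0.0246,0,0],[0.0317,-0.0246,0,0],[0.0317,-0.0246,0,0],[0.0317,-0.0246,0,0],[0.0317,-0.0246,0,0],[0.0317,-0.0246,0,0],[0.0317,-0.0246,0,0],[0.0317,-0.0246,0,0],[0.0317,-0.0246,0,0],[0.0317,-0.0246,0,0],[0.0317,-0.0246,0,0]]' 0.07
python3 nudge.py '[[0.0317,-0.0246,0,0],[0.0317,-0.0246,0,0],[0.0317,-0.0246,0,0],[0.0317,-0.0246,0,0],[0.0317,-0.0246,0,0]]'
python3 nudge.py '[[0,0,0.006,-0.115],[0,0,0.006,-0.115],[0,0,0.006,-0.115],[0,0,0.006,-0.115],[0,0,0.006,-0.115],[0,0,0.006,-0.115],[0,0,0.006,-0.115],[0,0,0.006,-0.115],[0,0,0.006,-0.115],[0,0,0.006,-0.115],[0,0,0.006,-0.115],[0,0,0,-0.115]]'
python3 - <<'E'
from h import *
go(xy=(.555,-.010),yaw=1.60,z=.012)
E
```

```text
t: 1.1
ee_pos: [0.4279, -0.163, 0.1661]
tcp_rot: [[0.976, 0.22, 0.0], [0.22, -0.976, -0.0], [0.0, 0.0, -1.0]]
ft_force: [0.8, -0.5, 0.0]
width: 0.0701
grasp_force: 0.0
t: 1.52
ee_pos: [0.5555, -0.008, 0.1659]
tcp_rot: [[0.975, 0.22, -0.0], [0.22, -0.975, -0.0], [-0.0, -0.0, -1.0]]
ft_force: [-0.2, -0.8, 0.3]
width: 0.0701
grasp_force: 0.0
t: 2.52
ee_pos: [0.5539, -0.0099, 0.0986]
tcp_rot: [[-0.037, 0.999, -0.002], [0.999, 0.037, 0.0], [0.0, -0.002, -1.0]]
ft_force: [-0.7, 0.1, 0.3]
width: 0.0704
grasp_force: 0.0
shift tool [-0.0001  0.0013  0.0866] turn 0.0075 from [ 0.5539 -0.0099  0.0986] 1.6075 board [-0.0832 -0.1686] F [-0.7  0.1  0.3]
```

```bash
python3 nudge.py '[[0,0.001,0.03,0],[0,0,0.03,0],[0,0,0.02,0],[0,0,0.006,0],[0,0,0,0]]'
python3 nudge.py '[[0,0,0,0],[0,0,0,0],[0,0,0,0],[0,0,0,0],[0,0,0,0],[0,0,0,0]]' 0.0 30
python3 nudge.py '[[0,0,-0.01,0],[0,0,-0.025,0],[0,0,-0.025,0],[0,0,0,0]]'
python3 - <<'E'
from h import *
go(bxy=(-.16,.12),yaw=1.60,z=.07)
E
```

```text
t: 2.93
ee_pos: [0.5547, -0.0099, 0.0128]
tcp_rot: [[-0.031, 1.0, -0.003], [1.0, 0.031, 0.0], [0.0, -0.003, -1.0]]
ft_force: [-1.0, -0.2, -0.1]
width: 0.0699
grasp_force: 0.0
t: 3.43
ee_pos: [0.5559, -0.01, 0.0146]
tcp_rot: [[-0.031, 1.0, 0.001], [1.0, 0.031, -0.0], [-0.0, 0.001, -1.0]]
ft_force: [0.5, 0.4, -0.3]
width: 0.0333
grasp_force: 0.0
t: 3.77
ee_pos: [0.558, -0.0101, 0.0796]
tcp_rot: [[-0.031, 0.999, 0.007], [1.0, 0.031, -0.001], [-0.001, 0.007, -1.0]]
ft_force: [0.5, 0.3, 1.0]
width: 0.0067
grasp_force: 0.0
shift tool [ 0.2863 -0.0902  0.0087] turn 0.0018 from [ 0.558  -0.0101  0.0796] 1.6018 board [-0.0791 -0.1691] F [0.5 0.3 1. ]
```

The fingers weren't shut yet when the arm lifted. I'll reopen, go back down and give them longer.

```bash
python3 nudge.py '[[0,-0.002,0,0],[0,0,0,0],[0,0,0,0],[0,0,0,0],[0,0,0,0],[0,0,0,0],[0,0,0,0],[0,0,0,0]]' 0.07
python3 nudge.py '[[0,0,0.03,0],[0,0,0.03,0],[0,0,0.008,0],[0,0,0,0]]'
python3 nudge.py '[[0,0,0,0],[0,0,0,0],[0,0,0,0],[0,0,0,0],[0,0,0,0],[0,0,0,0],[0,0,0,0],[0,0,0,0],[0,0,0,0],[0,0,0,0]]' 0.0 30
```

```text
t: 4.43
ee_pos: [0.5536, -0.0101, 0.074]
tcp_rot: [[-0.031, 1.0, -0.0], [1.0, 0.031, 0.0], [0.0, -0.0, -1.0]]
ft_force: [0.7, -0.6, 0.2]
width: 0.0564
grasp_force: 0.0
t: 4.77
ee_pos: [0.5523, -0.0099, 0.0043]
tcp_rot: [[-0.031, 1.0, -0.004], [1.0, 0.031, 0.0], [0.0, -0.004, -1.0]]
ft_force: [0.2, -0.3, 0.5]
width: 0.0699
grasp_force: 0.0
t: 5.6
ee_pos: [0.5537, -0.0101, 0.0061]
tcp_rot: [[-0.031, 1.0, -0.0], [1.0, 0.031, -0.0], [-0.0, -0.0, -1.0]]
ft_force: [0.1, -0.4, 1.1]
width: 0.0068
grasp_force: 0.0
```

Run:
```python
from h import *
print(r.sense()["ee_pos"],r.sense()["joint_positions"],r.sense()["width"],r.sense()["ft_force"])
for n in("top","side"):
    im=r.grab_frame(n)[:,:,::-1]; p=proj([.555,-.01,.03],n)[0].astype(int);print(n,p)
    a=im[max(0,p[1]-75):p[1]+75,p[0]-100:p[0]+100]
    cv2.imwrite(f"pics/{n}1.png",im); globals()[n]=cv2.resize(a,(400,300),interpolation=cv2.INTER_CUBIC)
cv2.imwrite("pics/c1.png",np.hstack([top,side]))
```

```text
[ 0.55367948 -0.0100536   0.00612325] [-8.42916681e-02  4.91908272e-01  1.65773392e+00 -9.96842802e-06
  9.92009877e-01 -1.15280587e-01] 0.006764643475546711 [ 0.11115125 -0.43084219  1.05948419]
top [328 244]
side [344 240]
```

View pics/c1.png

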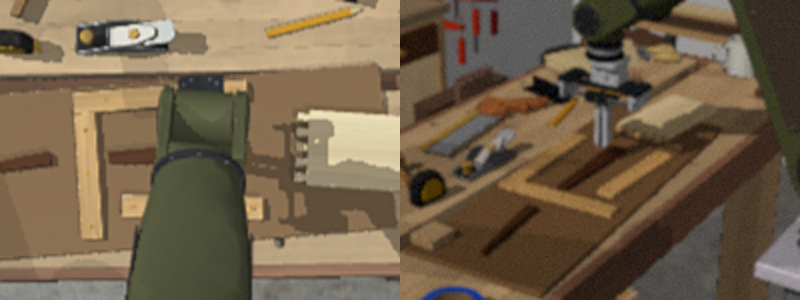

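Top view: the arm hides the grip spot. Side view: shut fingertips end near full-image (345,237), apparently above the wedge. I'll check the tip height with a closer crop.

Run:
```python
from h import *
im=cv2.imread("pics/side1.png").copy()
p0=r.sense()["ee_pos"]
for z in (.006,.02,.04,.06): print(z,proj([p0[0],p0[1],z],"side"))
a=cv2.resize(im[190:270,300:400],(800,640),interpolation=cv2.INTER_CUBIC)[:600]
for z in(.006,.04):
    q=(proj([p0[0],p0[1],z],"side")[0]-[300,190]+.5)*8; cv2.drawMarker(a,tuple(q.astype(int).tolist()),(0,0,255) if z<.01 else (255,0,0),0,15)
cv2.imwrite("pics/c2.png",a)
```

```text
0.006 [[344.59182123 245.91745876]]
0.02 [[344.66955151 242.76972158]]
0.04 [[344.78143987 238.23873097]]
0.06 [[344.89433455 233.6669889 ]]
```

View pics/c2.png

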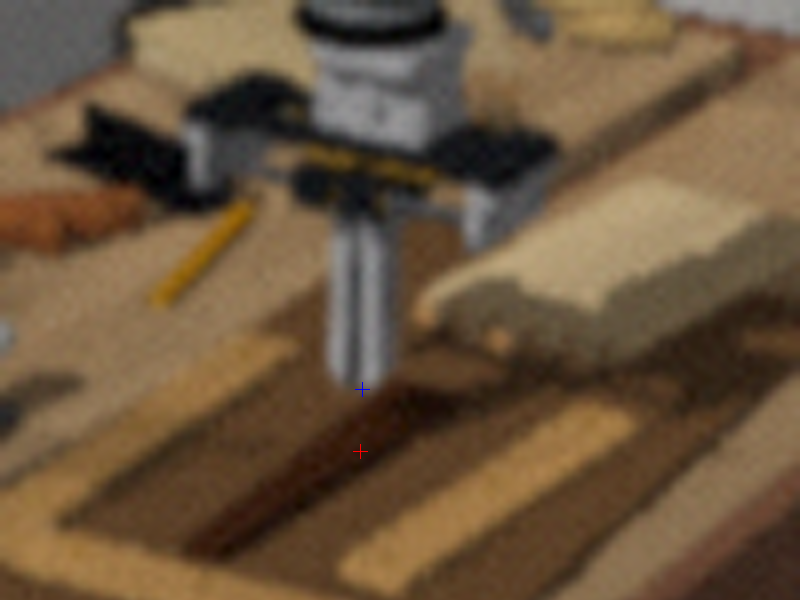

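Run:
```python
from h import *
for n,b,z in [("corner",(0,0),.009),("ang_in",(-.139,-.036),.019),("ang_mouth",(-.161,-.26),.019),("fence_mouth",(0,-.25),.019),("wedge thin",(-.078,-.02),.02)]:
    print(n,((proj([*b2w(b),z],"side")[0]-[300,190]+.5)*8).round(0), proj([*b2w(b),z],"top").round(1))
print(ray([(345.3,237.6)],.006,"side"),ray([(345.3,237.6)],.02,"side"))
```

```text
corner [ 40. 536.] [[275.3 224.8]]
ang_in [332. 556.] [[288.8 265.8]]
ang_mouth [578. 397.] [[359.2 267.1]]
fence_mouth [295. 339.] [[351.6 218.2]]
wedge thin [202. 537.] [[282.6 247.3]]
[[ 0.59458129 -0.08141803  0.006     ]] [[ 0.57839491 -0.05470909  0.02      ]]
```

```bash
python3 - <<'E'
from h import *
im=cv2.imread("pics/side0.png")
print(proj([[.121,-.5363,z] for z in(.1656,.2,.25)],"side"))
print(cv2.cvtColor(im,cv2.COLOR_BGR2GRAY)[165:215:2,498:506])
a=cv2.imread("pics/side1.png");print(cv2.cvtColor(a,cv2.COLOR_BGR2GRAY)[226:248,340:350])
E
python3 nudge.py '[[0,0,0.003,0],[0,0,0.003,0],[0,0,0.003,0],[0,0,0,0]]' 0.07
```

```text
[[495.15939739 193.9475344 ]
 [496.42437833 186.29981392]
 [498.29587617 174.98526216]]
[[ 72  76  76  67  71  73  76  70]
 [ 70  70  76  69  70  70  71  67]
 [ 69  67  68  77  98 105 106 113]
 [ 75  74  70  90 126 147 149 145]
 [ 75  71  66  82 125 141 147 145]
 [ 74  69  83 124 142 147 141 143]
 [ 70  68  84 127 147 142 146 142]
 [ 69  72  81 124 142 147 146 144]
 [ 72  84 121 139 144 144 145 143]
 [ 69  84 125 143 145 146 147 145]
 [ 73  81 120 140 143 140 142 144]
 [ 80 106 130 125 127 128 127 130]
 [106 119 123 129 130 126 125 127]
 [116 119 122 122 125 133 130 132]
 [ 73  78  83  87  93  96  95  99]
 [ 45  44  45  50  51  53  51  64]
 [ 40  42  47  45  43  45  44  45]
 [ 38  35  32  33  35  40  38  38]
 [ 29  24  23  20  31  20  21  30]
 [ 28  25  26  26  29  22  27  27]
 [ 20  28  27  24  22  25  23  24]
 [ 30  26  22  22  27  30  23  23]
 [ 28  28  31  33  28  27  24  30]
 [ 27  29  28  32  31  30  32  32]
 [ 55  55  52  50  51  50  53  48]]
[[ 81 112 134 106  75 121 137 107  73  69]
 [ 79 112 129 103  79 118 138 105  69  71]
 [ 78 115 130 102  80 120 135 105  73  72]
 [ 85 1
[... 282 characters left out ...]
12  81  77]
 [ 81 106 125  86  75 123 142 109  80  70]
 [ 71  90 104  76  81 119 128  95  64  53]
 [ 71  76  86  76  76  96  93  66  46  38]
 [ 64  74  75  72  72  68  61  41  35  30]
 [ 69  69  68  67  60  51  39  32  28  17]
 [ 65  67  60  53  48  37  34  31  25  27]
 [ 65  62  52  39  37  33  29  28  30  33]
 [ 59  45  43  31  31  41  32  33  30  25]
 [ 43  45  35  33  38  32  31  33  30  30]
 [ 42  33  35  36  37  32  27  28  25  24]
 [ 35  33  30  36  29  27  26  21  30  39]
 [ 34  29  34  29  31  25  21  34  45  55]]
t: 6.03
ee_pos: [0.5532, -0.01, -0.0037]
tcp_rot: [[-0.031, 1.0, -0.001], [1.0, 0.031, 0.0], [0.0, -0.001, -1.0]]
ft_force: [0.1, -0.2, 0.4]
width: 0.0246
grasp_force: 0.0
```

The reported TCP reads about 35 mm lower than the fingertips seen: it shows z −0.004 with no contact. I'll descend guarded until touch.

```bash
python3 nudge.py '[[0,0,0,0],[0,0,0,0],[0,0,0,0],[0,0,0.004,0],[0,0,0.004,0],[0,0,0.004,0],[0,0,0.002,0],[0,0,0,0]]' 0.07
python3 nudge.py '[[0,0,0.002,0],[0,0,0.002,0],[0,0,0,0]]'
python3 - <<'E'
from h import *
im=r.grab_frame("side")[:,:,::-1]; cv2.imwrite("pics/side2.png",im)
cv2.imwrite("pics/c3.png",cv2.resize(im[190:270,300:400],(800,640),interpolation=cv2.INTER_CUBIC)[:600])
E
```

```text
t: 6.7
ee_pos: [0.5533, -0.01, -0.0176]
tcp_rot: [[-0.031, 1.0, -0.001], [1.0, 0.031, 0.0], [0.0, -0.001, -1.0]]
ft_force: [0.4, -1.0, -0.2]
width: 0.0695
grasp_force: 0.0
t: 6.95
ee_pos: [0.5535, -0.01, -0.0212]
tcp_rot: [[-0.031, 1.0, -0.0], [1.0, 0.031, 0.0], [0.0, -0.0, -1.0]]
ft_force: [-0.3, -0.7, -0.1]
width: 0.0704
grasp_force: 0.0
```

View pics/c3.png

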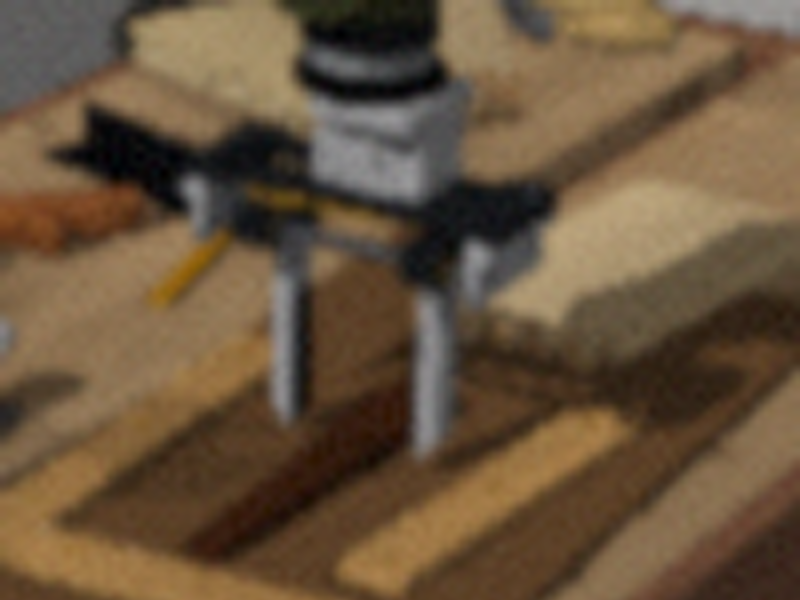

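The open fingers straddle the wedge, with tips at full-image (335.5,242) and (353,246). That puts the true tip at z ≈ 0.0145 against −0.0212 reported, a z offset of +0.036 that I'll use from here.

```bash
sed -i 's/s=r.sense(); R=s\["tcp_rot"\]; return s\["ee_pos"\]/s=r.sense(); R=s["tcp_rot"]; return s["ee_pos"]+[0,0,.0357]/' h.py
python3 nudge.py '[[0,0,0.003,0],[0,0,0,0],[0,0,0,0],[0,0,0,0],[0,0,0,0],[0,0,0,0],[0,0,0,0],[0,0,0,0],[0,0,0,0],[0,0,0,0],[0,0,0,0]]' 0.0 30
python3 nudge.py '[[0,0,-0.01,0],[0,0,-0.02,0],[0,0,-0.02,0],[0,0,0,0],[0,0,0,0]]'
python3 - <<'E'
from h import *
go(bxy=(-.16,.12),yaw=1.62)
E
```

```text
t: 7.92
ee_pos: [0.5537, -0.0101, -0.0238]
tcp_rot: [[-0.031, 1.0, 0.0], [1.0, 0.031, -0.0], [-0.0, 0.0, -1.0]]
ft_force: [-0.9, 0.1, 1.9]
width: 0.0323
grasp_force: 30.0
t: 8.33
ee_pos: [0.5542, -0.0101, 0.0272]
tcp_rot: [[-0.031, 1.0, 0.002], [1.0, 0.031, -0.0], [-0.0, 0.002, -1.0]]
ft_force: [-0.0, 0.8, -0.8]
width: 0.033
grasp_force: 30.0
shift tool [ 2.861e-01 -8.640e-02 -2.000e-04] turn -0.0182 from [ 0.5542 -0.0101  0.0629] 1.6018 board [-0.0829 -0.1688] F [-0.   0.8 -0.8]
```

```bash
python3 nudge.py '[[0.0358,-0.0108,0,0],[0.0358,-0.0108,0,0],[0.0358,-0.0108,0,0],[0.0358,-0.0108,0,0],[0.0358,-0.0108,0,0],[0.0358,-0.0108,0,0],[0.0358,-0.0108,0,0],[0.0358,-0.0108,0,0],[0,0,0,0]]'
python3 nudge.py '[[0,0,0.02,0],[0,0,0.02,0],[0,0,0.008,0],[0,0,0.002,0],[0,0,0,0]]'
python3 nudge.py '[[0,0,0,0],[0,0,0,0],[0,0,0,0],[0,0,0,0],[0,0,0,0],[0,0,0,0]]' 0.06
python3 nudge.py '[[0,0,-0.02,0],[0,0,-0.03,0],[0,0,-0.03,0],[0,0,0,0],[0,0,0,0]]' 0.094
python3 - <<'E'
from h import *
d=np.array([.0861,.9963]);c=np.array([.5529,-.281])
go(xy=c-.15*d,yaw=np.arctan2(d[1],d[0]))
E
```

```text
t: 9.08
ee_pos: [0.4558, 0.2781, 0.0252]
tcp_rot: [[-0.035, 0.999, -0.001], [0.999, 0.035, 0.0], [0.0, -0.001, -1.0]]
ft_force: [0.1, -0.4, -1.7]
width: 0.0324
grasp_force: 30.0
t: 9.5
ee_pos: [0.458, 0.2731, -0.0246]
tcp_rot: [[-0.031, 1.0, -0.002], [1.0, 0.031, -0.001], [-0.001, -0.002, -1.0]]
ft_force: [-0.0, -0.6, -1.2]
width: 0.0329
grasp_force: 30.0
t: 10.0
ee_pos: [0.4586, 0.2736, -0.0236]
tcp_rot: [[-0.031, 1.0, 0.0], [1.0, 0.031, 0.0], [0.0, 0.0, -1.0]]
ft_force: [0.1, 0.2, 0.7]
width: 0.06
grasp_force: 0.0
t: 10.42
ee_pos: [0.4592, 0.2739, 0.0575]
tcp_rot: [[-0.031, 1.0, 0.003], [1.0, 0.031, 0.001], [0.001, 0.003, -1.0]]
ft_force: [1.0, -0.0, -0.4]
width: 0.0899
grasp_force: 0.0
shift tool [-0.7065  0.0589 -0.0008] turn 0.1173 from [0.4592 0.2739 0.0932] 1.6018 board [-0.1598  0.1207] F [ 1.  -0.  -0.4]
```

```bash
python3 nudge.py '[[-0.0393,0.0033,0,0],[-0.0393,0.0033,0,0],[-0.0393,0.0033,0,0],[-0.0393,0.0033,0,0],[-0.0393,0.0033,0,0],[-0.0393,0.0033,0,0],[-0.0393,0.0033,0,0],[-0.0393,0.0033,0,0],[-0.0393,0.0033,0,0]]'
python3 nudge.py '[[-0.0393,0.0033,0,0],[-0.0393,0.0033,0,0],[-0.0393,0.0033,0,0],[-0.0393,0.0033,0,0],[-0.0393,0.0033,0,0],[-0.0393,0.0033,0,0],[-0.0393,0.0033,0,0],[-0.0393,0.0033,0,0],[-0.0393,0.0033,0,0],[0,0,0,0.117],[0,0,0,0]]'
python3 - <<'E'
from h import *
d=np.array([.0861,.9963]);c=np.array([.5529,-.281])
go(xy=c-.15*d,yaw=np.arctan2(d[1],d[0]),z=.0125)
im=r.grab_frame("top")[:,:,::-1];cv2.imwrite("pics/top3.png",im); cv2.imwrite("pics/c4.png",cv2.resize(im[190:310,180:470],None,fx=2.75,fy=2.75,interpolation=cv2.INTER_CUBIC))
E
```

```text
t: 11.17
ee_pos: [0.4983, -0.0809, 0.055]
tcp_rot: [[-0.031, 1.0, -0.002], [1.0, 0.031, 0.0], [0.0, -0.002, -1.0]]
ft_force: [0.4, 0.5, -0.4]
width: 0.094
grasp_force: 0.0
t: 12.08
ee_pos: [0.5385, -0.4328, 0.0534]
tcp_rot: [[0.094, 0.996, -0.002], [0.996, -0.094, 0.002], [0.002, -0.002, -1.0]]
ft_force: [-0.2, 0.2, -0.3]
width: 0.0944
grasp_force: 0.0
shift tool [0.0024 0.0014 0.0766] turn -0.0077 from [ 0.5385 -0.4328  0.0891] 1.4769 board [-0.1253 -0.5897] F [-0.2  0.2 -0.3]
```

View pics/c4.png

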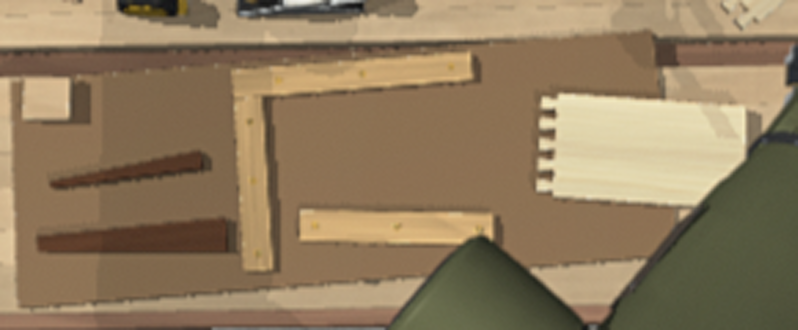

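Top view: both wedges lie clear on the left base, with the wide one at crop (40–228,236). The drawer side is unmoved. I'll first push its left edge with both fingertips, to shift it towards the fence line and square it.

```bash
python3 - <<'E'
from h import *
go(xy=(.4592,-.2729),yaw=-.0862)
E
python3 nudge.py '[[0,-0.035,0,0.12],[0,-0.035,0,0.12],[0.01,-0.035,0,0.12],[0.02,-0.03,0,0.12],[0.03,-0.02,0,0.12],[0.03,0,0,0.12],[0.03,0.015,0,0.12],[0.02,0.02,0,0.12],[0.01,0.02,0,0.12],[0,0.01,0,0.12],[0,0,0,0.12],[0,0,0,0.12]]'
python3 - <<'E'
from h import *
go(xy=(.4592,-.2729),yaw=-.0862)
E
```

```text
shift tool [ 0.1511 -0.0931  0.0005] turn 1.571 from [ 0.5389 -0.4315  0.0897] 1.4848 board [-0.1248 -0.5884] F [ 0.5  0.1 -0.2]
t: 13.13
ee_pos: [0.5231, -0.3247, 0.0553]
tcp_rot: [[0.999, 0.044, -0.001], [0.044, -0.999, 0.001], [-0.001, -0.001, -1.0]]
ft_force: [-0.7, 0.3, -0.3]
width: 0.094
grasp_force: 0.0
shift tool [-0.0616 -0.0546  0.0001] turn 0.1304 from [ 0.5231 -0.3247  0.091 ] 0.0442 board [-0.1338 -0.4808] F [-0.7  0.3 -0.3]
```

```bash
python3 nudge.py '[[-0.031,-0.027,0,0],[-0.031,-0.027,0,0],[0,0,0,0.12],[0,0,0,0.01],[0,0,0.03,0],[0,0,0.025,0],[0,0,0.017,0],[0,0,0.005,0],[0,0,0,0],[0,0,0,0]]'
python3 - <<'E'
from h import *
go(bxy=(-.1325,-.437),yaw=th,z=.0125)
E
```

```text
t: 13.97
ee_pos: [0.4596, -0.2751, -0.0201]
tcp_rot: [[0.997, -0.083, 0.001], [-0.083, -0.997, -0.001], [0.001, 0.001, -1.0]]
ft_force: [1.1, -0.6, 0.6]
width: 0.0941
grasp_force: 0.0
shift tool [0.0624 0.0006 0.0032] turn -0.146 from [ 0.4596 -0.2751  0.0156] -0.0827 board [-0.1942 -0.4273] F [ 1.1 -0.6  0.6]
```

```bash
python3 nudge.py '[[0.01,0,0.002,0],[0.01,0,0,0],[0.006,0,0,0],[0.005,0,0,-0.021],[0.005,0,0,-0.021],[0.005,0,0,-0.021],[0.005,0,0,-0.021],[0.005,0,0,-0.021],[0.005,0,0,-0.021],[0.005,0,0,-0.021],[0,0,0,0],[0,0,0,0]]'
python3 - <<'E'
from h import *
go(bxy=(-.1325,-.437),yaw=th,z=.0125)
E
```

```text
t: 14.97
ee_pos: [0.5199, -0.2777, -0.0231]
tcp_rot: [[0.998, 0.062, 0.0], [0.062, -0.998, 0.0], [0.0, -0.0, -1.0]]
ft_force: [0.5, 0.4, 0.1]
width: 0.0941
grasp_force: 0.0
shift tool [0.0016 0.0033 0.0001] turn -0.0012 from [ 0.5199 -0.2777  0.0126] 0.0621 board [-0.1341 -0.4337] F [0.5 0.4 0.1]
```

```bash
python3 nudge.py '[[-0.012,0,0,0],[0,0,-0.03,0],[0,0,-0.03,0],[0,0.035,0,0],[0,0.035,0,0],[0.02,0.035,0,0],[0.03,0.025,0,0],[0.03,0.02,0,0],[0.01,0.02,0,0],[0,0.02,0,0],[0,0,0,0],[0,0,0,0]]'
python3 nudge.py '[[0,0,0,-0.12],[0,0,0,-0.12],[0,0,0,-0.12],[0,0,0,-0.12],[0,0,0,-0.12],[0,0,0,-0.12],[0,0,0,-0.12],[0,0,0,-0.12],[0,0,0,-0.12],[0,0,0,-0.12],[0,0,0,-0.12],[0,0,0,-0.12]]'
cat >> h.py <<'E'
def side(im,ref):
    """drawer side: ref = expected centre (world xy); pale mask contour -> board frame rect (top z .022)"""
    h=cv2.cvtColor(im,cv2.COLOR_BGR2HSV); p=proj([*ref,.022])[0]; x,y=p.astype(int)
    x0,y0=x-46,y-30
    m=cv2.inRange(h,(15,40,150),(26,92,255))[y0:y0+60,x0:x0+92]; m=cv2.morphologyEx(m,cv2.MORPH_OPEN,np.ones((3,3)))
    cs,_=cv2.findContours(m,0,2); c=max(cs,key=cv2.contourArea)
    P=np.array([w2b(q[:2]) for q in ray(c[:,0,:]+[x0,y0],.022)],np.float32); return m,cv2.minAreaRect(P),P
E
python3 - <<'E'
from h import *
go(bxy=(-.0635,-.60),yaw=th+np.pi/2,z=.0125)
im=np.ascontiguousarray(r.grab_frame("top")[:,:,::-1]);cv2.imwrite("pics/top4.png",im)
m,R,P=side(im,b2w((-.063,-.436)));print(R,m.mean())
cv2.imwrite("pics/c5.png",cv2.resize(im[190:310,180:470],None,fx=2.75,fy=2.75,interpolation=cv2.INTER_CUBIC))
E
```

```text
t: 15.97
ee_pos: [0.6087, -0.4631, 0.036]
tcp_rot: [[0.998, 0.061, -0.001], [0.061, -0.998, 0.001], [-0.001, -0.001, -1.0]]
ft_force: [-0.3, 0.3, 0.1]
width: 0.0939
grasp_force: 0.0
t: 16.97
ee_pos: [0.6093, -0.4617, 0.0375]
tcp_rot: [[0.063, 0.998, 0.0], [0.998, -0.063, 0.0], [0.0, 0.0, -1.0]]
ft_force: [-0.7, -0.0, 0.7]
width: 0.0938
grasp_force: 0.0
shift tool [ 0.0219 -0.0098  0.0607] turn -0.1259 from [ 0.6093 -0.4617  0.0732] 1.5082 board [-0.0565 -0.6229] F [-0.7 -0.   0.7]
((-0.06138189509510994, -0.4326939582824707), (0.1256304234266281, 0.24328826367855072), 0.19167764484882355) 128.79347826086956
```

View pics/c5.png

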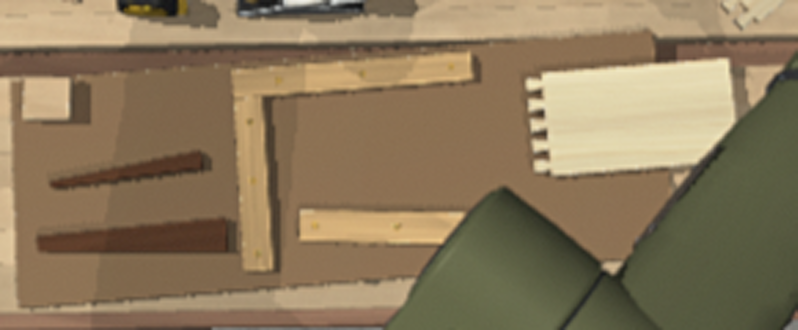

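Drawer side: squared, with its corner at crop (545,72), about level with the fence face line. It needs a few mm clearance, so I'll push from the rear with a slight counter-clockwise turn.

```bash
python3 nudge.py '[[0.012,-0.006,0,-0.12],[0,0,0,-0.006],[0,0,0.03,0],[0,0,0.02,0],[0,0,0.0095,0],[0,0,0,0]]'
python3 - <<'E'
from h import *
go(bxy=(-.062,-.562),yaw=th+np.pi/2,z=.0125)
E
```

```text
t: 17.52
ee_pos: [0.6031, -0.4493, -0.0249]
tcp_rot: [[-0.054, 0.999, -0.003], [0.999, 0.054, 0.003], [0.003, -0.003, -1.0]]
ft_force: [-0.1, -1.2, -0.1]
width: 0.0939
grasp_force: 0.0
shift tool [ 0.0482 -0.0005 -0.0016] turn -0.0095 from [ 0.6031 -0.4493  0.0108] 1.6246 board [-0.0619 -0.6102] F [-0.1 -1.2 -0.1]
```

```bash
python3 nudge.py '[[0.015,0,-0.0015,0],[0.015,0,0,0],[0.012,0,0,0],[0.008,0,0,-0.01],[0.008,0,0,-0.01],[0.008,0,0,-0.01],[0.008,0,0,-0.01],[0.008,0,0,-0.01],[0.008,0,0,0],[0,0,0,0]]'
python3 - <<'E'
from h import *
go(bxy=(-.063,-.33),yaw=th+np.pi/2,z=.0125)
im=np.ascontiguousarray(r.grab_frame("top")[:,:,::-1]);cv2.imwrite("pics/top5.png",im)
m,R,P=side(im,b2w((-.066,-.40)));print(R,m.mean(), P[P[:,1]>-.32].max(0),P[P[:,1]<-.38].max(0))
E
```

```text
t: 18.35
ee_pos: [0.5977, -0.359, -0.0209]
tcp_rot: [[-0.108, 0.994, -0.001], [0.994, 0.108, 0.001], [0.001, -0.0, -1.0]]
ft_force: [-0.0, 0.2, 0.8]
width: 0.0941
grasp_force: 0.0
shift tool [0.1896 0.0071 0.0025] turn 0.0445 from [ 0.5977 -0.359   0.0148] 1.6786 board [-0.0616 -0.5197] F [-0.   0.2  0.8]
((-0.06784570217132568, -0.3886117935180664), (0.12491116672754288, 0.2381521463394165), 2.550415515899658) 100.70652173913044 [-0.00876515 -0.2677876 ] [-0.00205341 -0.39362183]
```

```bash
python3 nudge.py '[[0.0125,0.0005,0.001,0],[0.0125,0.0005,0.001,0],[0.0125,0.0005,0,0],[0.0125,0.0005,0,0],[0.0125,0.0005,0,0],[0.0125,0.0005,0,0],[0.0125,0.0005,0,0],[0.0125,0.0005,0,0],[0.0125,0.0005,0,0],[0.0125,0.0005,0,0]]'
python3 nudge.py '[[0.012,0.0005,0,0],[0.012,0.0005,0,0],[0.012,0.0005,0,0],[0.012,0.0005,0,0],[0.012,0.0005,0,0],[0,0,0,0]]'
python3 - <<'E'
from h import *
go(bxy=(-.063,-.33),yaw=th+np.pi/2,z=.0125)
im=np.ascontiguousarray(r.grab_frame("top")[:,:,::-1]);cv2.imwrite("pics/top6.png",im)
m,R,P=side(im,b2w((-.066,-.20)));print(R,m.mean())
E
```

```text
t: 19.23
ee_pos: [0.5892, -0.2344, -0.0229]
tcp_rot: [[-0.107, 0.994, -0.0], [0.994, 0.107, 0.0], [0.0, -0.0, -1.0]]
ft_force: [-0.6, -0.8, -0.4]
width: 0.094
grasp_force: 0.5
t: 19.73
ee_pos: [0.5853, -0.1735, -0.0228]
tcp_rot: [[-0.108, 0.994, -0.0], [0.994, 0.108, 0.001], [0.001, -0.0, -1.0]]
ft_force: [0.4, 0.2, -0.6]
width: 0.0938
grasp_force: 0.0
shift tool [ 0.0039 -0.0006  0.0004] turn 0.0453 from [ 0.5853 -0.1735  0.0129] 1.6793 board [-0.0622 -0.3338] F [ 0.4  0.2 -0.6]
((-0.06876024603843689, -0.18899908661842346), (0.12484311312437057, 0.21317391097545624), 2.2507712841033936) 98.02717391304348
```

```bash
python3 nudge.py '[[-0.015,0,0,0],[0,0,-0.03,0.12],[0,0,-0.03,0.12],[0,0,0,0.124],[0,0,0,0.124],[0,0,0,0.124],[0,0,0,0.124],[0,0,0,0.124],[0,0,0,0.124],[0,0,0,0.124],[0,0,0,0.124],[0,0,0,0.124]]' 0.0
python3 nudge.py '[[-0.03,-0.03,0,0.124],[-0.03,-0.03,0,0.124],[-0.02,-0.035,0,0],[0,-0.035,0,0],[0,0,0,0],[0,0,0,0]]'
python3 - <<'E'
from h import *
go(bxy=(-.143,-.215),yaw=th,z=.0135)
E
```

```text
t: 20.78
ee_pos: [0.587, -0.1923, 0.0372]
tcp_rot: [[0.951, 0.309, 0.0], [0.309, -0.951, -0.0], [0.0, 0.0, -1.0]]
ft_force: [0.2, 0.2, -0.7]
width: 0.0174
grasp_force: 0.0
t: 21.28
ee_pos: [0.4904, -0.0808, 0.0377]
tcp_rot: [[0.997, 0.075, 0.001], [0.075, -0.997, -0.0], [0.001, 0.0, -1.0]]
ft_force: [0.5, -0.7, 0.5]
width: 0.0006
grasp_force: 0.0
shift tool [ 0.0083 -0.0202  0.0599] turn 0.0119 from [ 0.4904 -0.0808  0.0734] 0.0752 board [-0.1511 -0.2353] F [ 0.5 -0.7  0.5]
```

```bash
python3 nudge.py '[[0.0083,-0.02,0,0.012],[0,0,0.025,0],[0,0,0.02,0],[0,0,0,0],[0,0,0.004,0],[0,0,0.004,0],[0,0,0,0]]'
python3 - <<'E'
from h import *
go(bxy=(-.143,-.215),yaw=th,z=.0135)
E
```

```text
t: 21.87
ee_pos: [0.4971, -0.0608, -0.0156]
tcp_rot: [[0.998, 0.061, 0.0], [0.061, -0.998, -0.0], [0.0, 0.0, -1.0]]
ft_force: [-1.1, -1.7, -0.5]
width: 0.0006
grasp_force: 0.0
shift tool [ 0.0001 -0.0008  0.0066] turn -0.0022 from [ 0.4971 -0.0608  0.0201] 0.0611 board [-0.1431 -0.2158] F [-1.1 -1.7 -0.5]
```

```bash
python3 nudge.py '[[0,0,0.004,0],[0,0,0.003,0],[0.003,0,0,0],[0.003,0,0,0],[0.002,0,0,0],[0.001,0,0,0],[0,0,0,0]]'
python3 nudge.py '[[0.001,0,0,0],[0.001,0,0,0],[0.001,0,0,0],[0,0,0,0]]'
```

```text
t: 22.45
ee_pos: [0.5052, -0.0595, -0.0229]
tcp_rot: [[0.998, 0.062, -0.002], [0.062, -0.998, 0.0], [-0.002, -0.0, -1.0]]
ft_force: [-5.7, 0.4, 3.5]
width: 0.0003
grasp_force: 2.9
t: 22.78
ee_pos: [0.5055, -0.0594, -0.0231]
tcp_rot: [[0.998, 0.062, -0.008], [0.062, -0.998, 0.0], [-0.008, -0.001, -1.0]]
ft_force: [-24.2, -2.5, 16.8]
width: 0.0005
grasp_force: 12.1
```

```bash
python3 nudge.py '[[-0.004,0,0,0],[-0.005,0,0,0],[0,0,-0.03,0],[0,0,-0.03,0],[0,0.035,0,-0.12],[0,0.035,0,-0.12],[0,0.035,0,-0.12],[0,0,0,-0.12],[0,0,0,-0.12],[0,0,0,-0.12],[0,0,0,-0.12],[0,0,0,-0.12]]' 0.05
python3 nudge.py '[[0,0,0,-0.12],[0,0,0,-0.12],[0,0,0,-0.12],[0,0,0,-0.12],[0,0,0,-0.12]]'
python3 - <<'E'
from h import *
go(bxy=(-.064,-.37),yaw=th+np.pi/2,z=.0125)
im=np.ascontiguousarray(r.grab_frame("top")[:,:,::-1]);cv2.imwrite("pics/top7.png",im)
m,R,P=side(im,b2w((-.066,-.20)));print(R,m.mean())
E
```

```text
t: 23.78
ee_pos: [0.5187, -0.1622, 0.0372]
tcp_rot: [[0.519, 0.855, 0.001], [0.855, -0.519, -0.0], [0.0, 0.001, -1.0]]
ft_force: [0.1, 0.2, 0.3]
width: 0.0501
grasp_force: 0.0
t: 24.2
ee_pos: [0.5187, -0.1621, 0.0373]
tcp_rot: [[-0.055, 0.998, 0.001], [0.998, 0.055, -0.0], [-0.0, 0.001, -1.0]]
ft_force: [0.4, 0.1, 0.5]
width: 0.0502
grasp_force: 0.0
shift tool [-0.0512  0.0644  0.0606] turn -0.0083 from [ 0.5187 -0.1621  0.073 ] 1.6258 board [-0.128  -0.3183] F [0.4 0.1 0.5]
((-0.06383444368839264, -0.19435131549835205), (0.12445051223039627, 0.22420576214790344), 2.7318098545074463) 106.80434782608695
```

```bash
python3 nudge.py '[[-0.025,0.032,0,-0.008],[-0.026,0.032,0,0],[0,0,0.03,0],[0,0,0.02,0],[0,0,0.008,0],[0.015,0,0,0],[0.015,0,0,0],[0.01,0,0,0],[0.01,0,0,0],[0.01,0,0,0],[0.01,0,0,0],[0,0,0,0]]'
python3 - <<'E'
from h import *
go(bxy=(-.064,-.252),yaw=th+np.pi/2,z=.0125)
E
```

```text
t: 25.25
ee_pos: [0.5815, -0.1379, -0.0201]
tcp_rot: [[-0.058, 0.998, 0.001], [0.998, 0.058, 0.0], [0.0, 0.001, -1.0]]
ft_force: [0.0, 0.4, 0.2]
width: 0.0501
grasp_force: 0.0
shift tool [ 0.046  -0.0004  0.0031] turn -0.0051 from [ 0.5815 -0.1379  0.0156] 1.629 board [-0.0638 -0.298 ] F [0.  0.4 0.2]
```

```bash
python3 nudge.py '[[0.008,0,0.001,-0.005],[0.008,0,0.001,0],[0.008,0,0,0],[0.006,0,0,0],[0.005,0,0,0],[0.004,0,0,0],[0.002,0,0,0],[0,0,0,0]]'
python3 nudge.py '[[0.002,0,0,0],[0.002,0,0,0],[0.001,0,0,0],[0,0,0,0]]'
python3 - <<'E'
from h import *
go(bxy=(-.064,-.252),yaw=th+np.pi/2,z=.0125)
E
```

```text
t: 25.92
ee_pos: [0.5785, -0.0983, -0.023]
tcp_rot: [[-0.062, 0.998, -0.0], [0.998, 0.062, 0.0], [0.0, -0.0, -1.0]]
ft_force: [0.2, 0.2, -0.2]
width: 0.05
grasp_force: 0.0
t: 26.25
ee_pos: [0.5782, -0.0937, -0.023]
tcp_rot: [[-0.062, 0.998, -0.0], [0.998, 0.062, 0.0], [0.0, -0.0, -1.0]]
ft_force: [-0.5, 0.9, -0.1]
width: 0.0502
grasp_force: 0.1
shift tool [0.0017 0.0003 0.0002] turn -0.0013 from [ 0.5782 -0.0937  0.0127] 1.6328 board [-0.0643 -0.2537] F [-0.5  0.9 -0.1]
```

```bash
python3 nudge.py '[[0.0015,0,0,0],[0.0015,0,0,0],[0.001,0,0,0],[0,0,0,0]]'
python3 nudge.py '[[0.001,0,0,0],[0.001,0,0,0],[0.001,0,0,0],[0,0,0,0]]'
```

```text
t: 26.58
ee_pos: [0.578, -0.0896, -0.0229]
tcp_rot: [[-0.062, 0.998, -0.0], [0.998, 0.062, 0.0], [0.0, -0.0, -1.0]]
ft_force: [-0.1, -0.3, -0.1]
width: 0.05
grasp_force: 0.0
t: 26.92
ee_pos: [0.5787, -0.0888, -0.0223]
tcp_rot: [[-0.062, 0.998, 0.002], [0.998, 0.062, -0.003], [-0.003, 0.002, -1.0]]
ft_force: [2.0, -12.7, -1.5]
width: 0.0503
grasp_force: 6.8
```

```bash
python3 nudge.py '[[-0.01,0,0,0],[-0.015,0,0,0],[0,0,-0.035,0],[0,0,-0.035,0],[0,0,0,0]]' 0.065
python3 - <<'E'
from h import *
im=cv2.imread("pics/top3.png"); f=lambda p:(p[0]/2.75+180-.3,p[1]/2.75+190-.3)
a=lineedge(im,f((40,235)),f((226,219)),.020,half=3); g=lineedge(im,f((38,238)),f((38,248)),.02,half=3,n=5);e=lineedge(im,f((227,222)),f((228,248)),.02,half=3,n=9)
d=a[1]*np.sign(a[1][1]); yaw=np.arctan2(d[1],d[0]); n=np.array([d[1],-d[0]])
c=isect(a,g); k=isect(a,e); m=(c+k)/2; org=m-.0145*n
print("org",org,"yaw",yaw,np.linalg.norm(c-k)); gp=org-.075*d-.0037*n; print(gp)
go(xy=gp,yaw=yaw-.047,z=.012)
E
```

```text
t: 27.33
ee_pos: [0.5824, -0.1136, 0.0535]
tcp_rot: [[-0.061, 0.998, 0.008], [0.998, 0.061, -0.002], [-0.002, 0.008, -1.0]]
ft_force: [0.8, 0.3, 0.9]
width: 0.0648
grasp_force: 0.0
org [0.45872274 0.31283224] yaw 1.6515515 0.22447997
[0.46108484 0.23777819]
shift tool [ 0.3583 -0.1002  0.0756] turn 0.0275 from [ 0.5824 -0.1136  0.0892] 1.632 board [-0.0614 -0.2738] F [0.8 0.3 0.9]
```

```bash
python3 nudge.py '[[0.0398,-0.0111,0,0],[0.0398,-0.0111,0,0],[0.0398,-0.0111,0,0],[0.0398,-0.0111,0,0],[0.0398,-0.0111,0,0],[0.0398,-0.0111,0,0],[0.0398,-0.0111,0,0],[0.0398,-0.0111,0,0],[0.0398,-0.0111,0,0],[0,0,0,0.027],[0,0,0,0]]'
python3 - <<'E'
from h import *
go(xy=(.4611,.2378),yaw=1.605,z=.012)
im=np.ascontiguousarray(r.grab_frame("top")[:,:,::-1]);cv2.imwrite("pics/top8.png",im)
m,R,P=side(im,b2w((-.061,-.12)));print(R,m.mean())
cv2.imwrite("pics/c6.png",cv2.resize(im[190:310,180:470],None,fx=2.75,fy=2.75,interpolation=cv2.INTER_CUBIC))
E
```

```text
t: 28.25
ee_pos: [0.4571, 0.2407, 0.0471]
tcp_rot: [[-0.037, 0.999, -0.0], [0.999, 0.037, 0.0], [0.0, -0.0, -1.0]]
ft_force: [0.4, -0.5, 0.2]
width: 0.0649
grasp_force: 0.0
shift tool [-0.0031  0.0039  0.0708] turn 0.0027 from [0.4571 0.2407 0.0828] 1.6077 board [-0.164   0.0877] F [ 0.4 -0.5  0.2]
((-0.06166427582502365, -0.11985673010349274), (0.12406706064939499, 0.24076531827449799), 0.04317774623632431) 126.34510869565217
```

View pics/c6.png

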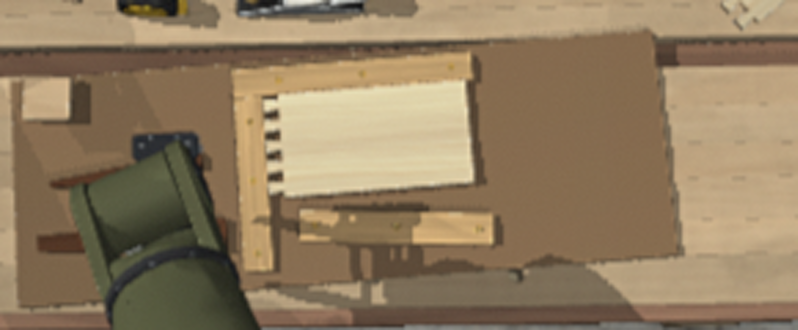

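The drawer side is home against fence and stop, measured at (−0.0617, −0.1199) and square. Now I'll grip the wide wedge near its thick end.

```bash
python3 nudge.py '[[-0.003,0.004,0,0],[0,0,0.03,0],[0,0,0.025,0],[0,0,0.012,0],[0,0,0.004,0],[0,0,0,0]]'
python3 nudge.py '[[0,0,0,0],[0,0,0,0],[0,0,0,0],[0,0,0,0],[0,0,0,0],[0,0,0,0],[0,0,0,0],[0,0,0,0],[0,0,0,0]]' 0.0 40
python3 nudge.py '[[0,0,-0.01,0],[0,0,-0.02,0],[0,0,-0.02,0],[0,0,0,0]]'
python3 - <<'E'
from h import *
go(bxy=(-.143,-.40),yaw=th+np.pi/2-.05)
E
```

```text
t: 28.8
ee_pos: [0.4619, 0.2357, -0.0242]
tcp_rot: [[-0.034, 0.999, -0.001], [0.999, 0.034, -0.0], [-0.0, -0.001, -1.0]]
ft_force: [-0.9, 0.0, 0.1]
width: 0.0647
grasp_force: 0.0
t: 29.55
ee_pos: [0.4618, 0.2367, -0.0233]
tcp_rot: [[-0.035, 0.999, 0.0], [0.999, 0.035, 0.0], [0.0, 0.0, -1.0]]
ft_force: [-1.7, 0.0, 6.4]
width: 0.036
grasp_force: 39.9
t: 29.88
ee_pos: [0.4634, 0.2374, 0.0301]
tcp_rot: [[-0.035, 0.999, 0.005], [0.999, 0.035, 0.002], [0.002, 0.005, -1.0]]
ft_force: [0.5, 1.1, -0.4]
width: 0.0358
grasp_force: 39.9
shift tool [-0.4833  0.0286 -0.0008] turn 0.0218 from [0.4634 0.2374 0.0658] 1.6059 board [-0.1579  0.084 ] F [ 0.5  1.1 -0.4]
```

```bash
python3 nudge.py '[[-0.0387,0.0022,0,0],[-0.0387,0.0022,0,0],[-0.0387,0.0022,0,0],[-0.0387,0.0022,0,0],[-0.0387,0.0022,0,0],[-0.0387,0.0022,0,0],[-0.0387,0.0022,0,0],[-0.0387,0.0022,0,0],[-0.0387,0.0022,0,0],[-0.0387,0.0022,0,0],[-0.0387,0.0022,0,0],[-0.0387,0.0022,0,0]]'
python3 nudge.py '[[-0.035,0.002,0,0.022],[0,0,0,0],[0,0,0,0]]'
python3 - <<'E'
from h import *
go(bxy=(-.143,-.40),yaw=th+np.pi/2-.05)
im=np.ascontiguousarray(r.grab_frame("top")[:,:,::-1]);cv2.imwrite("pics/top9.png",im)
cv2.imwrite("pics/c7.png",cv2.resize(im[220:300,330:430],(800,640),interpolation=cv2.INTER_CUBIC)[:600])
E
```

```text
t: 30.88
ee_pos: [0.5039, -0.2285, 0.026]
tcp_rot: [[-0.035, 0.999, -0.0], [0.999, 0.035, 0.0], [0.0, -0.0, -1.0]]
ft_force: [0.7, 0.8, -1.0]
width: 0.036
grasp_force: 39.9
t: 31.13
ee_pos: [0.5069, -0.2627, 0.0255]
tcp_rot: [[-0.011, 1.0, -0.001], [1.0, 0.011, 0.0], [0.0, -0.001, -1.0]]
ft_force: [-0.9, 0.7, -0.8]
width: 0.0357
grasp_force: 39.9
shift tool [0.0181 0.0021 0.    ] turn -0.0028 from [ 0.5069 -0.2627  0.0612] 1.5813 board [-0.1461 -0.4179] F [-0.9  0.7 -0.8]
```

View pics/c7.png

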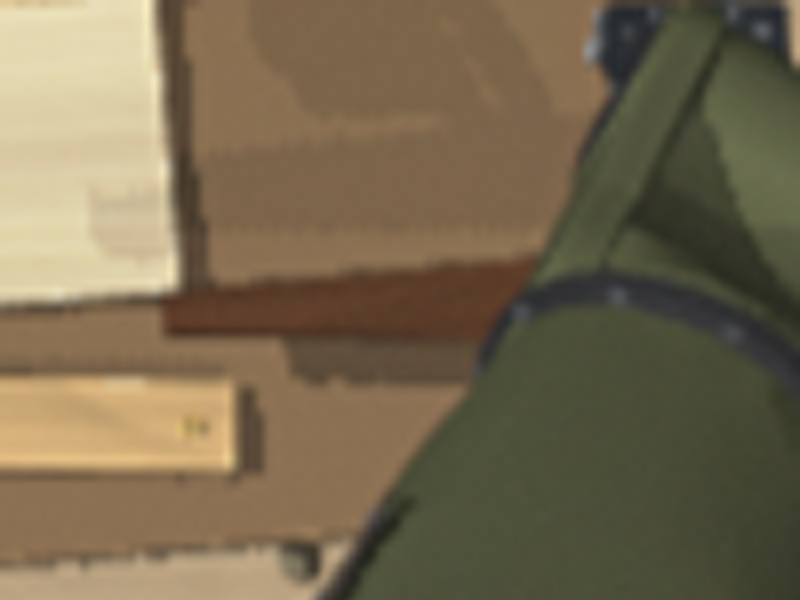

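The wedge is held over the mouth. Its thin end is at crop (165,315), above the drawer side's corner, and the straight edge runs from (170,298) to (530,260).

Run:
```python
from h import *
im=cv2.imread("pics/top9.png"); f=lambda p:(p[0]/8+330-.45,p[1]/8+220-.45)
z=.069
a=lineedge(im,f((190,297)),f((520,261)),z,half=2.5,n=40); b=lineedge(im,f((175,333)),f((470,337)),z,half=2.5,n=40); g=lineedge(im,f((165,300)),f((165,330)),z,half=2.5,n=9)
for l in(a,b): d=l[1]*np.sign(l[1][1]); print("edge rel board y, CCW", np.arctan2(d[1],d[0])-np.pi/2-th)
for q in(a,b): print(w2b(isect(q,g)))
print(w2b(tool()[0][:2]))
```

```text
edge rel board y, CCW 0.013015166
edge rel board y, CCW -0.108595
[-0.12887953 -0.22915329]
[-0.14718063 -0.23001178]
[-0.14593447 -0.41664095]
```

```bash
python3 nudge.py '[[0,0,0.02,0],[0,0,0.018,0],[0,0,0.008,0],[0,0,0,0],[0,0,0,0]]'
python3 - <<'E'
from h import *
go(bxy=(-.1415,-.29),yaw=th+np.pi/2-.05,z=.0135)
E
```

```text
t: 31.6
ee_pos: [0.5076, -0.2608, -0.0195]
tcp_rot: [[-0.014, 1.0, -0.0], [1.0, 0.014, 0.0], [0.0, -0.0, -1.0]]
ft_force: [0.1, -0.1, -0.2]
width: 0.0358
grasp_force: 39.9
shift tool [ 0.126  -0.0024  0.0027] turn 0.0007 from [ 0.5076 -0.2608  0.0162] 1.5848 board [-0.1453 -0.416 ] F [ 0.1 -0.1 -0.2]
```

```bash
python3 nudge.py '[[0.012,0,0.001,0],[0.0126,-0.0002,0.001,0],[0.0126,-0.0002,0,0],[0.0126,-0.0002,0,0],[0.0126,-0.0002,0,0],[0.0126,-0.0002,0,0],[0,0,0,0]]'
python3 nudge.py '[[0.0126,-0.0003,0,0],[0.0126,-0.0003,0,0],[0.0126,-0.0003,0,0],[0.01,-0.0003,0,0],[0,0,0,0]]'
python3 - <<'E'
from h import *
go(bxy=(-.1415,-.29),yaw=th+np.pi/2-.05,z=.0135)
E
```

```text
t: 32.18
ee_pos: [0.5055, -0.1841, -0.0218]
tcp_rot: [[-0.015, 1.0, -0.0], [1.0, 0.015, 0.0], [0.0, -0.0, -1.0]]
ft_force: [0.3, 0.4, -1.2]
width: 0.0359
grasp_force: 39.9
t: 32.6
ee_pos: [0.5034, -0.1368, -0.0219]
tcp_rot: [[-0.014, 1.0, -0.001], [1.0, 0.014, 0.0], [0.0, -0.001, -1.0]]
ft_force: [-0.1, 0.1, -1.0]
width: 0.0359
grasp_force: 39.9
shift tool [0.002  0.     0.0003] turn 0.0012 from [ 0.5034 -0.1368  0.0138] 1.5853 board [-0.1416 -0.292 ] F [-0.1  0.1 -1. ]
```

```bash
python3 nudge.py '[[0,0,0,0],[0,0,0,0],[0,0,0,0],[0,0,0,0],[0,0,0,0]]' 0.07
python3 nudge.py '[[0,0,-0.03,-0.05],[0,0,-0.02,0],[-0.035,-0.002,0,0],[-0.03,0,0,0],[0,0,0,0],[0,0,0,0],[0,0,0,0],[0,0,0,0]]' 0.0
python3 - <<'E'
from h import *
go(bxy=(-.144,-.355),yaw=th+np.pi/2,z=.0135)
E
```

```text
t: 33.02
ee_pos: [0.5037, -0.1391, -0.0219]
tcp_rot: [[-0.012, 1.0, 0.0], [1.0, 0.012, -0.0], [-0.0, 0.0, -1.0]]
ft_force: [-0.2, -0.1, 0.2]
width: 0.0654
grasp_force: 0.0
t: 33.68
ee_pos: [0.5056, -0.203, 0.028]
tcp_rot: [[-0.063, 0.998, -0.0], [0.998, 0.063, 0.0], [0.0, -0.0, -1.0]]
ft_force: [-0.1, 0.6, -0.3]
width: 0.0194
grasp_force: 0.0
shift tool [ 0.0032 -0.0004  0.0502] turn 0.0002 from [ 0.5056 -0.203   0.0637] 1.6343 board [-0.1436 -0.3582] F [-0.1  0.6 -0.3]
```

```bash
python3 nudge.py '[[0,0,0.025,0],[0,0,0.017,0],[0,0,0.008,0],[0.01,0,0,0],[0.01,0,0,0],[0.008,0,0,0],[0.008,0,0,0],[0.008,0,0,0],[0.008,0,0,0],[0.006,0,0,0],[0,0,0,0]]'
python3 - <<'E'
from h import *
go(bxy=(-.144,-.278),yaw=th+np.pi/2,z=.0135)
E
```

```text
t: 34.6
ee_pos: [0.5021, -0.1447, -0.0216]
tcp_rot: [[-0.064, 0.998, 0.0], [0.998, 0.064, 0.0], [0.0, 0.0, -1.0]]
ft_force: [-0.6, 0.2, -0.8]
width: 0.0006
grasp_force: 0.0
shift tool [ 0.0219 -0.0006  0.0006] turn 0.0005 from [ 0.5021 -0.1447  0.0141] 1.6346 board [-0.1434 -0.2999] F [-0.6  0.2 -0.8]
```

```bash
python3 nudge.py '[[0.004,0,0,0],[0.004,0,0,0],[0.003,0,0,0],[0.003,0,0,0],[0.002,0,0,0],[0.002,0,0,0],[0,0,0,0]]'
python3 nudge.py '[[0.002,0,0,0],[0.001,0,0,0],[0,0,0,0]]'
python3 nudge.py '[[0.0015,0,0,0],[0.001,0,0,0],[0,0,0,0]]'
```

```text
t: 35.18
ee_pos: [0.5009, -0.1276, -0.0219]
tcp_rot: [[-0.063, 0.998, -0.0], [0.998, 0.063, 0.0], [0.0, -0.0, -1.0]]
ft_force: [-0.6, -0.7, 0.4]
width: 0.0003
grasp_force: 0.2
t: 35.43
ee_pos: [0.5008, -0.1246, -0.0219]
tcp_rot: [[-0.063, 0.998, -0.0], [0.998, 0.063, 0.0], [0.0, -0.0, -1.0]]
ft_force: [0.4, 0.1, 0.2]
width: 0.0005
grasp_force: 0.1
t: 35.68
ee_pos: [0.5008, -0.1235, -0.0218]
tcp_rot: [[-0.063, 0.998, 0.001], [0.998, 0.063, -0.002], [-0.002, 0.0, -1.0]]
ft_force: [-0.4, -12.1, -2.0]
width: 0.0006
grasp_force: 5.6
```

```bash
python3 nudge.py '[[0.001,0,0,0],[0.0005,0,0,0],[0,0,0,0]]'
python3 nudge.py '[[0.001,0,0,0],[0,0,0,0],[0,0,0,0]]'
```

```text
t: 35.93
ee_pos: [0.5009, -0.1231, -0.0216]
tcp_rot: [[-0.063, 0.998, 0.001], [0.998, 0.063, -0.003], [-0.003, 0.001, -1.0]]
ft_force: [-1.1, -18.8, -2.3]
width: -0.0
grasp_force: 9.4
t: 36.18
ee_pos: [0.5009, -0.1227, -0.0216]
tcp_rot: [[-0.063, 0.998, 0.001], [0.998, 0.063, -0.004], [-0.004, 0.001, -1.0]]
ft_force: [-1.4, -23.5, -2.7]
width: 0.001
grasp_force: 11.9
```

```bash
python3 nudge.py '[[0.001,0,0,0],[0.0008,0,0,0],[0,0,0,0],[0,0,0,0]]'
python3 nudge.py '[[-0.004,0,0,0],[-0.01,0,0,0],[-0.02,0,0,0],[0,0,-0.035,0],[0,0,-0.035,0],[-0.03,0.03,0,0],[-0.03,0.03,0,0],[-0.03,0.03,0,0],[-0.03,0.03,0,0],[0,0,0,0]]'
python3 - <<'E'
from h import *
im=np.ascontiguousarray(r.grab_frame("top")[:,:,::-1]);cv2.imwrite("pics/top10.png",im)
m,R,P=side(im,b2w((-.061,-.12)));print(R)
W,Q=wedge(im,(285,240,375,275)); Wb=np.array([w2b(p) for p in W]); print(Wb.min(0),Wb.max(0))
cv2.imwrite("pics/c8.png",cv2.resize(im[190:310,180:470],None,fx=2.75,fy=2.75,interpolation=cv2.INTER_CUBIC)); print(r.sense()["ft_force"])
E
```

```text
t: 36.52
ee_pos: [0.5009, -0.1222, -0.0215]
tcp_rot: [[-0.063, 0.998, 0.002], [0.998, 0.063, -0.006], [-0.006, 0.002, -1.0]]
ft_force: [-2.1, -33.7, -4.5]
width: 0.0007
grasp_force: 16.7
t: 37.35
ee_pos: [0.6309, -0.2665, 0.0463]
tcp_rot: [[-0.061, 0.998, 0.001], [0.998, 0.061, -0.0], [-0.0, 0.001, -1.0]]
ft_force: [-0.4, -0.8, -0.5]
width: 0.0004
grasp_force: 0.0
((-0.061769913882017136, -0.12027660757303238), (0.12442037463188171, 0.24186408519744873), 0.14049065113067627)
[-0.1614534 -0.2707257] [-0.12393304 -0.04986217]
[-0.91375761 -0.01646503 -0.78831977]
```

View pics/c8.png

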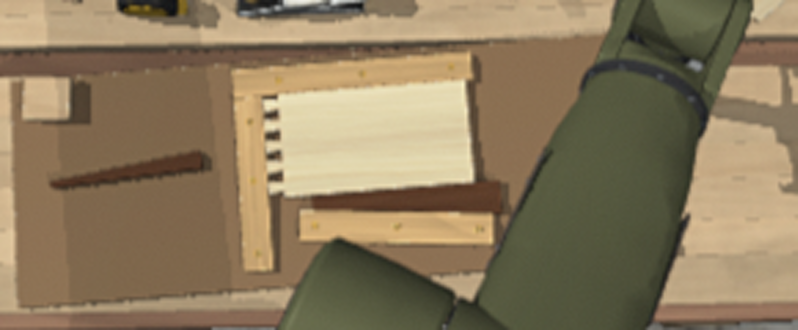

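The drawer side is home and the wide wedge sits flat in the gap, y −0.271 to −0.050 with its middle at −0.160, jammed after a 34 N push. The slim wedge is untouched on the left base, so I'm handing the job in.

```bash
python3 -c "
from bench import r
print(r.close_job())"
```

```text
the job is handed in; nothing more can be done
None
```

The job is handed in; no verdict came back. My last picture shows the drawer side home and square against fence and stop, the wide wedge jammed in the gap with its middle 160 mm from the stop after a 34 N push, and the slim wedge untouched on the base, all by about 37 s of the 72 s allowed.

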